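# Hang the washed mug over the drip tray

### The arm

A 6-joint arm with a two-finger parallel gripper is mounted at the origin on a cart in front of the work surface, level with it; the furniture and walls round the work are solid. World frame = base frame: x ahead of the robot, y to its left, z up, the work surface at z = 0. Lengths are in mm, angles in rad, forces in N, time in s.
With the tool pointing down it reaches from about 375 to 825 mm from the base axis. Payload 5.5 kg.
Tool frame: the origin (TCP) lies at the very end of the fingers, on their centre line; the grasp point (between the pads) lies 19 mm behind it (env.pinch_z is the distance from the TCP to the grasp point, in mm); z points along the fingers, y is the line along which they close (so a half turn about z gives the same grasp; the last joint's range is limited). The gripper opens to 85 mm and grips with 20 to 120 N. Pads are 22 mm wide; open, the fingers measure 114 mm over their backs; the gripper's body (76 mm by 85 mm) begins 54 mm behind the grasp point. The pads swing forward as they close: fully open they stand 13 mm farther back than shut.
Start: joints at [1.331, 0.314, -0.047, 1.21, 0, 1.571], TCP at [142.502, 582.828, 231.299] pointing down, gripper open.
Joint ranges: [-2.67, 2.67], [-0.69, 1.73], [-1.03, 1.25], [-2.08, 2.16], [-1.42, 1.45], [-3.14, 3.14]. Speed limits (rad/s): [2.39, 2.39, 3.01, 3.14, 3.14, 3.14].

### API

Orientations are given as a rotation vector (axis times angle).
In Python, from bench import env, status, snapshot gives the robot as it stands (env), with the cameras as plain functions and the readings (status).
- The arm moves only by the shell command python3 nudge.py FILE [OPENING] [FORCE], which reads ROWS from the file FILE. ROWS is a JSON list that holds a single list of rows (three levels of brackets), with 1 to 20 rows, each of 6 numbers: dx, dy, dz in shares of the most that a row can go, 1 being 50 mm, then a rotation vector rx, ry, rz in shares of 90 degrees (1.0 is 90 degrees); each row shifts and turns the commanded pose from where the row before left it, along the tool's axes as they then stand; what a row does not reach is not made up. A row lasts 1/10 s, in which the tool goes at most 50 mm and 0.15 rad, less where a joint would pass 70% of its speed; a pose out of reach is approached as far as the arm can. OPENING is the opening from 0.0 (shut) to 1.0 (fully open), set as the command begins (- or left out keeps the last). The fingers move at their own pace and stop on an object; FORCE is the grip in N (left out, the last holds). Time passes only in rows, so rows that do not move let the fingers close. It prints the time, the measured TCP pose, the force, the opening and the grip force at its end. A shift or turn number past 1, either way, is cut back to 1. Input that does not fit is refused with a message, and nothing moves.
- status.read_state(): the state, without advancing time (a new reading comes with each control period).
- snapshot(name): name is "scene" or "top" or "wrist"; returns a dict with "color" (400x640x3 uint8, red, green, blue), "fx", "fy", "cx", "cy" (pixels), "world_to_cam" (4x4, takes a point from world to camera coordinates); the wrist camera has in their place "tool_from_camera" (4x4, takes a point from camera to tool coordinates, whose origin is the TCP and whose axes are the flange's). Camera axes: x right, y down, z forward; pixel columns grow to the right and rows downward; lengths in mm; the calibration is good to about 2 mm. The wrist camera is an equidistant fisheye: a pixel r from the principal point sees the ray r / f radians off the axis. A picture is of the moment at which its call begins: read the wrist's pose just before it. There is no depth.
- env.job_done(): hands the job in; it is judged then, once.
The state is a dict: "time": time; "joints": joint angles; "joint_vel": joint speeds; "tau": joint torques, N m; "ee_pos": TCP position; "eef_rot": TCP orientation; "ft_force": force on the tool from outside, world axes, zero at the start; "torque": the same for the moment, N m; "gripper_width": opening from 0.0 (shut) to 1.0 (fully open); "finger_force": force on a finger pad.
Only numpy, scipy, OpenCV 4.12 (cv2) and the standard library are available. Lean on these libraries where they do the work, as an engineer would, in place of code of your own. Each camera call takes 0.05 s, during which the arm holds its last target. There are 200 camera calls.

### The job

The small white mug has just been washed and must drip dry. First slide the drip tray of the stand, the one with the upright black knob, along its runners until it is fully home under the hook; then hang the mug by its handle on the hook so that it hangs freely and at rest over the tray. Leave the other things on the counter where they are.

Things in the scene. Friction and masses are not known exactly. Their poses are not given: they have to be found in the camera images.
- stand: drip stand fixed to the counter: a dark wooden base (156 x 280 x 8 mm) with a thin steel post and one hook. Origin: on the counter, 16 mm in front of the post's axis; z up; the hook points along the stand's -x (roughly towards the robot); the tray runs along its y. The base covers x -120 to +36 mm, y -85 to +195 mm. Post 14 mm thick at x = +16 mm, y = 0, nothing of it higher than the hook
- hook_seat (a point): middle of the hook at its lowest place, where a handle comes to rest: 58 mm along -x from the stand's origin, 180 mm above the counter. The hook is a pair of 5 mm steel wires side by side, 17 mm wide overall, centred on the stand's plane y = 0, level from x = -48 to -68 mm, rising towards the post (6 mm) and to the upturned tip. Axes as the stand's
- hook_tip (a point): free end of the hook, where a 5 mm crosspiece joins its two wires: 40 mm farther along the stand's -x than the seat and 15 mm higher than it. Axes as the stand's
- tray (a joint): travel in m of the drip tray (aluminium pan with slats, 98 x 140 mm, rim 31 mm above the counter) along the stand's +y: 0 = fully home against its stop, centred under the hook; it starts 0.06 to 0.11 out. Light friction (about 1.5 N), stays where it is left
- tray_knob (a point): point on the axis of the upright black knob of the tray, 54 mm above the counter, where it can be gripped (22 mm thick there, its top is 65 mm above the counter). The knob moves with the tray, at the tray's +y end, 93 mm from the tray's centre. Axes as the stand's
- mug: small white upright mug, straight sided, 62 mm outer diameter, 80 mm high, wall 4 mm, 0.2 kg (0.14 to 0.28), loose. Origin: centre of its underside; z up through the mouth; the handle points along its own +y, reaching 72.5 mm from the axis. The handle is a 9 mm bar; its opening, in the mug's yz plane, runs from y = 31 to 63 mm and from z = 24 to 64 mm
- mug_eye (a point): centre of the opening of the mug's handle, 47 mm along +y from the mug's axis and 44 mm above its underside. Axes as the mug's. Hung by it and let go, the mug swings under the hook and comes to rest within about 4 s
- dosing_cup: bystander: steel cup without handle, 60 mm diameter, 52 mm high, loose. Origin: centre of its underside
- tamper: bystander: upright coffee tamper, 58 mm diameter, 102 mm high, loose. Origin: centre of its underside

How it is judged (in metres and radians):
On the way, in this order (a step that is already met when the one before it is completed fails the run):
1. the drip tray is fully home under the hook, before the mug is hung (value of joint tray below 0.008 m), for 0.2 s.
2. the hook passes through the opening of the mug's handle and bears the mug (y of hook_seat in the frame of mug between 0.03 and 0.064 m and z of hook_seat in the frame of mug between 0.022 and 0.068 m and distance between mug_eye and hook_seat below 0.04 m and contact force between mug and stand above 0.5 N), for 0.2 s.
At the end, for the whole second after the job is handed in: The tray is within 12 mm of its stop under the hook; the mug hangs on the hook: the hook's seat lies inside the opening of the mug's handle (within 40 mm of its centre, sliding along the hook allowed), the stand bears the mug, and the mug is at rest (under 0.08 m/s) (all of step 2 and value of joint tray below 0.012 m and linear speed of mug below 0.08 m/s); the robot touches nothing.
It fails at once if the dosing cup is moved by more than 3 cm (distance of dosing_cup from where it was at the start of the episode above 0.03 m).
It fails at once if the tamper is moved by more than 3 cm (distance of tamper from where it was at the start of the episode above 0.03 m).
It also fails if it takes over 58 s, if anything falls off the work surface, if the arm or the gripper's body presses on something with over 40 N, if the wrist force passes 120 N, or if a joint passes its speed limit or range.

## Working session

There is one attempt and no reset: what is moved stays moved. The work goes in short steps, Python scripts to look and compute and a shell command to move; the robot and the scene stay as the last step left them, time stands still between calls to the robot, and variables do not carry over. Pictures are saved under pics/ and viewed, at most 10 in all, crops included, and the job is handed in when it is done.

```bash
ls; mkdir -p pics; python3 - <<'E'
from bench import env, status, snapshot
import cv2,numpy as np,json
s=status.read_state();print({k:np.round(v,3).tolist() for k,v in s.items()})
for n in("scene","top"):
    d=snapshot(n);cv2.imwrite(f"pics/{n}0.png",d["color"][:,:,::-1])
    np.savez(f"pics/{n}0.npz",**d)
    print(n,d["fx"],d["fy"],d["cx"],d["cy"],np.round(d["world_to_cam"],3).tolist())
E
```

```text
bench.py
nudge.py
pics
{'time': 0.0, 'joints': [1.331, 0.314, -0.048, 1.21, -0.0, 1.571], 'joint_vel': [0.001, 0.001, 0.0, -0.0, -0.001, -0.001], 'tau': [-0.0, -53.959, 33.975, 0.019, -0.0, -0.0], 'ee_pos': [142.376, 582.294, 230.472], 'eef_rot': [-0.376, -3.119, 0.003], 'ft_force': [-0.498, -0.529, 0.119], 'torque': [-0.008, -0.033, 0.047], 'finger_force': 0.0, 'gripper_width': 1.002}
scene 363.30843040856155 363.30843040856155 321.7772719501413 198.0558409772397 [[0.708, -0.706, -0.0, -430.766], [-0.288, -0.288, -0.913, 258.697], [0.645, 0.647, -0.407, 767.633], [0.0, 0.0, 0.0, 1.0]]
top 384.1844043611453 384.1844043611453 322.097910849299 198.01300186150672 [[0.024, -1.0, 0.005, -91.741], [-0.994, -0.024, -0.109, 543.225], [0.109, -0.002, -0.994, 973.196], [0.0, 0.0, 0.0, 1.0]]
```

View pics/scene0.png

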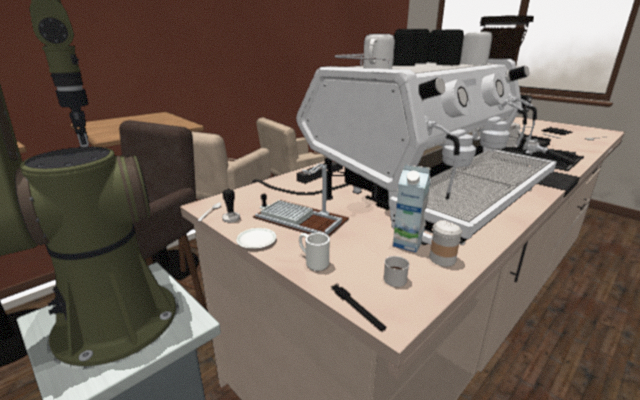

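View pics/top0.png

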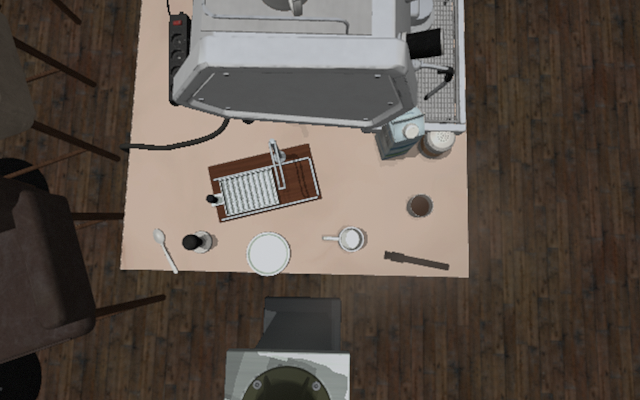

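Scene: mug about (317,250), stand about (300,215), tamper at (230,205), cup at (397,272). Top: stand base centred about (265,182), knob top about (212,199), mug (351,238) with its handle to the left, tamper (195,242), cup (419,205). I'll zoom in.

```bash
python3 - <<'E'
import cv2
a=cv2.imread("pics/top0.png")[130:280,180:380]
cv2.imwrite("pics/topz.png",cv2.resize(a,None,fx=4,fy=4,interpolation=cv2.INTER_CUBIC))
a=cv2.imread("pics/scene0.png")[150:280,190:363]
cv2.imwrite("pics/scenez.png",cv2.resize(a,None,fx=4.6,fy=4.6,interpolation=cv2.INTER_CUBIC))
E
```

```text
(no output)
```

View pics/topz.png

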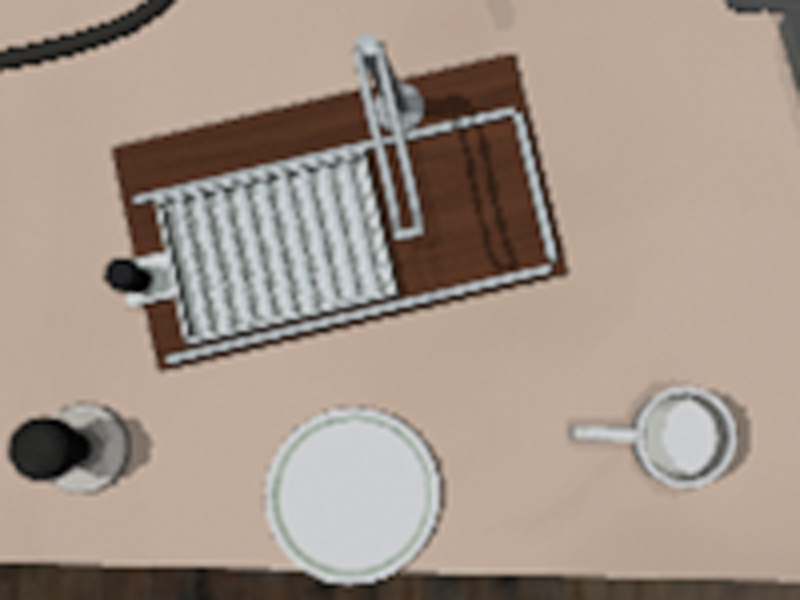

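View pics/scenez.png

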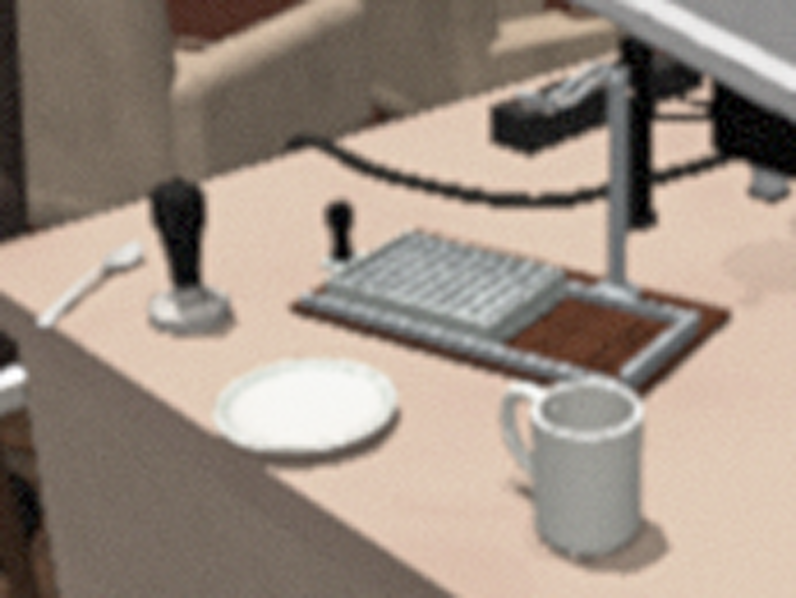

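```bash
cat > h.py <<'E'
import numpy as np
D={n:dict(np.load(f"pics/{n}0.npz")) for n in("scene","top")}
Z={"top":(4,180,130),"scene":(4.6,190,150)}
def px(n,u,v):
    s,a,b=Z[n];return (u+.5)/s-.5+a,(v+.5)/s-.5+b
def at(n,u,v,z):
    d=D[n];u,v=px(n,u,v);T=np.linalg.inv(d["world_to_cam"])
    r=T[:3,:3]@[(u-d["cx"])/d["fx"],(v-d["cy"])/d["fy"],1];o=T[:3,3]
    return (o+r*(z-o[2])/r[2])
def proj(n,p):
    d=D[n];q=d["world_to_cam"]@np.r_[p,1];u,v=d["fx"]*q[0]/q[2]+d["cx"],d["fy"]*q[1]/q[2]+d["cy"]
    s,a,b=Z[n];return np.array([(u+.5-a)*s-.5+0*s,(v+.5-b)*s-.5])
E
python3 - <<'E'
from h import *
from scipy.optimize import least_squares
S=[((36,195,8),115,150),((36,-85,8),517,55),((-120,-85,8),568,272),((-120,195,8),161,368),((-98,0,195),408,235)]
W=np.array([at("top",u,v,p[2])[:2] for p,u,v in S]);P=np.array([p[:2] for p,_,_ in S],float)
f=lambda q:((P@np.array([[np.cos(q[2]),np.sin(q[2])],[-np.sin(q[2]),np.cos(q[2])]])+q[:2])-W).ravel()
r=least_squares(f,[550,0,0]);q=r.x;print("stand",q,f(q).round(1))
R=np.array([[np.cos(q[2]),-np.sin(q[2])],[np.sin(q[2]),np.cos(q[2])]])
k=at("top",127,275,65)[:2];print("knob",k,R.T@(k-q[:2]))
k2=at("scene",340,208,62);print("knob scene",k2)
for n,x in(("seat",(-58,0)),("tip",(-98,0)),("post",(16,0))):print(n,R@x+q[:2])
m=at("top",686,436,80);h=at("top",572,432,62);print("mug",m,h,np.linalg.norm((m-h)[:2]),np.arctan2(*(h-m)[[1,0]]))
print("mug scene",at("scene",588,410,80), "mug bottom px",proj("scene",np.r_[m[:2],0]))
print("hooktip scene px",proj("scene",np.r_[R@(-98,0)+q[:2],195]),"post base",proj("scene",np.r_[R@(16,0)+q[:2],8]),"tamper",at("top",50,448,102),at("top",90,448,10),"cup",at("top",(419-180)*4,(205-130)*4,52))
E
```

```text
stand [6.41200367e+02 3.34938691e+01 2.57740035e-01] [ 2.5  2.5  1.9 -0.  -1.9 -1.7 -2.8  1.2  0.3 -2. ]
knob [533.78366968 199.72428241] [-61.49711429 188.11964856]
knob scene [535.64348688 204.07584151  62.        ]
seat [585.11619422  18.70990755]
tip [546.4374541    8.51407197]
post [656.67186343  37.57220338]
mug [ 441.29031004 -152.19765529   80.        ] [442.20572475 -82.37060046  62.        ] 69.83305499793984 1.5576873352127276
mug scene [ 440.37430801 -152.87724979   80.        ] mug bottom px [589.01218843 530.62367647]
hooktip scene px [528.30779954  96.59858078] post base [618.57213186 294.0951889 ] tamper [425.08957936 229.30173514 102.        ] [424.65735899 233.48273299  10.        ] cup [ 531.79206123 -325.3969943    52.        ]
```

The manual's scale: shifts go in shares of 50 mm and turns go in shares of 90 degrees. Converting my numbers, 0.134 rad / 1.5708 = 0.0853.

```bash
echo '[[[0, 0, 0, 0, 0, 0.0853], [0, 0, 0, 0, 0, 0.0853], [0, 0, 0, 0, 0, 0.0853], [0, 0, 0, 0, 0, 0.0853], [0, 0, 0, 0, 0, 0.0853], [0, 0, 0, 0, 0, 0.0853], [0, 0, 0, 0, 0, 0.0853], [0, 0, 0, 0, 0, 0.0853], [0, 0, 0, 0, 0, 0]]]' > mv.in && python3 nudge.py mv.in 0.0
echo '[[[-0.7, 0.47, 0, 0, 0, 0], [-0.7, 0.47, 0, 0, 0, 0], [-0.7, 0.47, 0, 0, 0, 0], [-0.7, 0.47, 0, 0, 0, 0], [-0.7, 0.47, 0, 0, 0, 0], [-0.7, 0.47, 0, 0, 0, 0], [-0.7, 0.47, 0, 0, 0, 0], [-0.7, 0.47, 0, 0, 0, 0], [-0.7, 0.47, 0, 0, 0, 0], [-0.7, 0.47, 0, 0, 0, 0], [-0.7, 0.47, 0, 0, 0, 0], [-0.7, 0.47, 0, 0, 0, 0], [0, 0, 0, 0, 0, 0], [0, 0, 0, 0, 0, 0]]]' > mv.in && python3 nudge.py mv.in
cat > w.py <<'E'
import numpy as np
from scipy.spatial.transform import Rotation as Ro
from bench import env, status, snapshot
th=.2577;O=np.array([641.2,33.5]);C=np.array([[np.cos(th),-np.sin(th)],[np.sin(th),np.cos(th)]])
s=status.read_state();R=Ro.from_rotvec(s["eef_rot"]).as_matrix();p=np.array(s["ee_pos"])
print("t",s["time"],"p",p.round(1),"stand",(C.T@(p[:2]-O)).round(1),"yangle",np.arctan2(R[1,1],R[0,1]).round(4),"tilt",R[:2,2].round(3),"F",np.round(s["ft_force"],1),"w",s["gripper_width"],"ff",s["finger_force"])
def to(x,y,z):print("tool delta",(R.T@(np.array([x,y,z])-p)).round(1))
E
python3 -c "
from w import *
to(523,246,40)"
```

```text
time: 1.0
ee_pos: [142.4, 582.5, 230.8]
eef_rot: [1.916, 2.489, -0.001]
ft_force: [0.3, 1.0, 0.0]
gripper_width: 0.0
finger_force: 0.0
time: 2.4
ee_pos: [522.9, 248.3, 230.8]
eef_rot: [-1.915, -2.489, 0.001]
ft_force: [0.0, 0.0, 0.8]
gripper_width: 0.001
finger_force: 0.0
t 2.4 p [522.9 248.3 230.8] stand [-59.7 237.9] yangle 0.2593 tilt [-0.001 -0.   ] F [0.  0.  0.8] w 0.0006039186659798479 ff 0.0
tool delta [ -2.3  -0.2 190.8]
```

To row units: 40 mm is 0.8, 30 mm is 0.6.

```bash
echo '[[[0, -0.02, 0.8, 0, 0, 0], [0, -0.02, 0.8, 0, 0, 0], [0, 0, 0.8, 0, 0, 0], [0, 0, 0.8, 0, 0, 0], [0, 0, 0.6, 0, 0, 0], [0, 0, 0, 0, 0, 0]]]' > mv.in && python3 nudge.py mv.in
echo '[[[-0.2, 0, 0, 0, 0, 0], [-0.2, 0, 0, 0, 0, 0], [-0.2, 0, 0, 0, 0, 0], [-0.2, 0, 0, 0, 0, 0], [-0.2, 0, 0, 0, 0, 0], [-0.2, 0, 0, 0, 0, 0], [-0.2, 0, 0, 0, 0, 0], [-0.2, 0, 0, 0, 0, 0], [-0.2, 0, 0, 0, 0, 0], [-0.2, 0, 0, 0, 0, 0], [-0.12, 0, 0, 0, 0, 0], [0, 0, 0, 0, 0, 0]]]' > mv.in && python3 nudge.py mv.in
python3 -c "
from w import *
import cv2
d=snapshot('top');cv2.imwrite('pics/top1.png',cv2.resize(d['color'][130:280,180:380,::-1],None,fx=4,fy=4,interpolation=cv2.INTER_CUBIC))"
```

```text
time: 3.0
ee_pos: [515.9, 247.9, 37.1]
eef_rot: [-1.909, -2.49, 0.012]
ft_force: [-1.2, -1.1, 0.2]
gripper_width: -0.001
finger_force: 0.0
time: 4.2
ee_pos: [547.8, 144.8, 41.1]
eef_rot: [1.917, 2.488, -0.002]
ft_force: [1.3, -0.6, 0.1]
gripper_width: -0.001
finger_force: 0.0
t 4.2 p [547.8 144.8  41.1] stand [-62.  131.4] yangle 0.2578 tilt [-0.001 -0.001] F [ 1.3 -0.6  0.1] w -0.0009200730367787488 ff 0.0
```

View pics/top1.png

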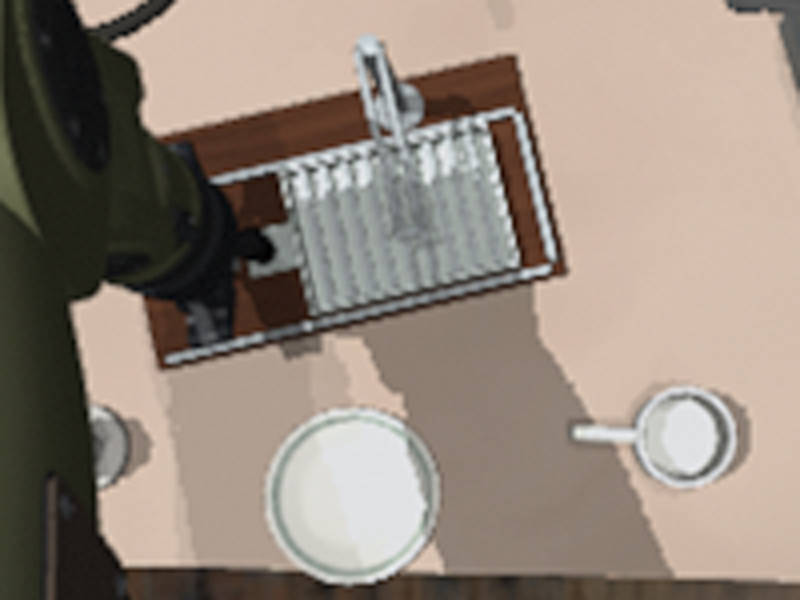

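The tray is nearly home: its right edge is at about (505,195), with roughly 30 zoomed px (~18 mm) left to the frame bar at (540,195). I'll keep pushing until I feel the stop.

To row units: -5 mm is -0.1, -4 mm is -0.08.

```bash
echo '[[[-0.1, 0, 0, 0, 0, 0], [-0.1, 0, 0, 0, 0, 0], [-0.08, 0, 0, 0, 0, 0], [0, 0, 0, 0, 0, 0]]]' > mv.in && python3 nudge.py mv.in
echo '[[[-0.06, 0, 0, 0, 0, 0], [-0.04, 0, 0, 0, 0, 0], [0, 0, 0, 0, 0, 0]]]' > mv.in && python3 nudge.py mv.in; python3 -c "
from w import *"
```

```text
time: 4.65
ee_pos: [551.4, 131.9, 41.2]
eef_rot: [1.917, 2.489, -0.001]
ft_force: [0.0, 0.2, 0.0]
gripper_width: 0.001
finger_force: 0.0
time: 4.95
ee_pos: [552.1, 129.6, 41.3]
eef_rot: [-1.912, -2.488, -0.004]
ft_force: [-1.6, 7.2, 0.7]
gripper_width: 0.0
finger_force: 3.9
t 4.95 p [552.1 129.6  41.3] stand [-61.7 115.6] yangle 0.2601 tilt [-0.001  0.004] F [-1.6  7.2  0.7] w 0.000480243823823705 ff 3.9331634689006023
```

To row units: -2 mm is -0.04.

```bash
echo '[[[-0.04, 0, 0, 0, 0, 0], [0, 0, 0, 0, 0, 0], [0, 0, 0, 0, 0, 0]]]' > mv.in && python3 nudge.py mv.in; python3 -c "
from w import *"
```

```text
time: 5.25
ee_pos: [552.1, 129.5, 41.3]
eef_rot: [-1.909, -2.487, -0.007]
ft_force: [-3.7, 12.3, 1.4]
gripper_width: 0.001
finger_force: 6.7
t 5.25 p [552.1 129.5  41.3] stand [-61.7 115.5] yangle 0.2614 tilt [-0.002  0.008] F [-3.7 12.3  1.4] w 0.0009319678644571209 ff 6.674722558236681
```

To row units: -40 mm is -0.8, -30 mm is -0.6, 0.135 rad / 1.5708 = 0.0859.

```bash
echo '[[[0.3, 0, 0, 0, 0, 0], [0.3, 0, 0, 0, 0, 0], [0, 0, -0.8, 0, 0, 0], [0, 0, -0.8, 0, 0, 0], [0, 0, -0.8, 0, 0, 0], [0, 0, -0.8, 0, 0, 0], [0, 0, -0.6, 0, 0, 0], [0, 0, 0, 0, 0, 0.0859], [0, 0, 0, 0, 0, 0.0859], [0, 0, 0, 0, 0, 0]]]' > mv.in && python3 nudge.py mv.in 1.0; python3 -c "
from w import *
to(441,-152,150)"
```

```text
time: 6.25
ee_pos: [545.7, 155.3, 231.8]
eef_rot: [2.233, 2.208, 0.001]
ft_force: [0.7, -0.3, 0.0]
gripper_width: 0.999
finger_force: 0.0
t 6.25 p [545.7 155.3 231.8] stand [-61.3 142.1] yangle -0.0109 tilt [ 0.001 -0.   ] F [ 0.7 -0.3  0. ] w 0.9985739767422239 ff 0.0
tool delta [-308.4 -101.5   81.8]
```

To row units: 40 mm is 0.8, -38.5 mm is -0.77.

```bash
echo '[[[-0.77, -0.254, 0, 0, 0, 0], [-0.77, -0.254, 0, 0, 0, 0], [-0.77, -0.254, 0, 0, 0, 0], [-0.77, -0.254, 0, 0, 0, 0], [-0.77, -0.254, 0, 0, 0, 0], [-0.77, -0.254, 0, 0, 0, 0], [-0.77, -0.254, 0, 0, 0, 0], [-0.77, -0.254, 0, 0, 0, 0], [0, 0, 0.8, 0, 0, 0], [0, 0, 0.8, 0, 0, 0], [0, 0, 0, 0, 0, 0], [0, 0, 0, 0, 0, 0]]]' > mv.in && python3 nudge.py mv.in; python3 -c "
from w import *
import cv2
to(441,-152,38)
a=snapshot('top')['color'][130:280,180:380,::-1];d=snapshot('wrist')
c=d['tool_from_camera'];print(c.round(3).tolist(),d['fx'],d['cx'],d['cy'])
r=lambda a,w:cv2.resize(a,w,interpolation=cv2.INTER_CUBIC)
cv2.imwrite('pics/m2.png',np.vstack([r(a,(400,300)),r(d['color'][:,80:-80:,::-1],(400,300))]))"
```

```text
time: 7.45
ee_pos: [440.1, -151.7, 151.5]
eef_rot: [-2.23, -2.21, 0.002]
ft_force: [0.5, 0.0, 0.1]
gripper_width: 1.002
finger_force: 0.0
t 7.45 p [ 440.1 -151.7  151.5] stand [-241.7 -127.9] yangle -0.0089 tilt [-0.002  0.   ] F [0.5 0.  0.1] w 1.00202240107777 ff 0.0
tool delta [ -0.3   1.1 113.5]
[[0.0, -0.949, -0.314, 80.061], [1.0, 0.0, -0.0, 0.411], [0.0, -0.314, 0.949, -142.778], [0.0, 0.0, 0.0, 1.0]] 309.70691628693146 321.7152635200796 197.72730333692672
```

View pics/m2.png

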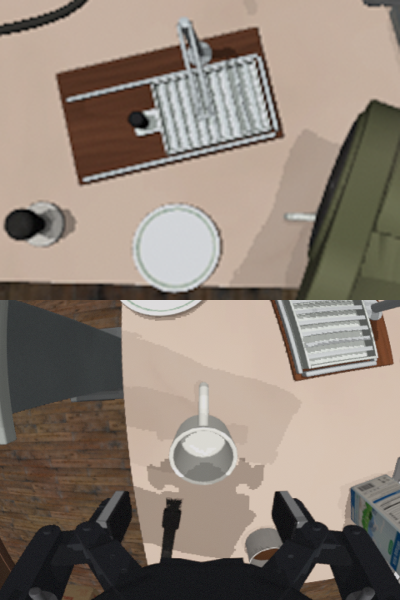

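The tray sits home against the frame bar. In the wrist view the mug at (204,447) is centred between the fingers at (117,500) and (287,500), with its handle straight along tool +x. Next I descend and grasp.

```bash
echo '[[[0, 0.02, 0.6, 0, 0, 0], [0, 0, 0.6, 0, 0, 0], [0, 0, 0.6, 0, 0, 0], [0, 0, 0.46, 0, 0, 0], [0, 0, 0, 0, 0, 0], [0, 0, 0, 0, 0, 0]]]' > mv.in && python3 nudge.py mv.in 
echo '[[[0, 0, 0, 0, 0, 0], [0, 0, 0, 0, 0, 0], [0, 0, 0, 0, 0, 0], [0, 0, 0, 0, 0, 0], [0, 0, 0, 0, 0, 0], [0, 0, 0, 0, 0, 0], [0, 0, 0, 0, 0, 0], [0, 0, 0, 0, 0, 0]]]' > mv.in && python3 nudge.py mv.in 0.0 45
python3 -c "
from w import *"
```

```text
time: 8.15
ee_pos: [442.9, -152.3, 39.8]
eef_rot: [2.232, 2.209, 0.001]
ft_force: [-0.6, 0.0, 0.3]
gripper_width: 0.998
finger_force: 0.0
time: 8.95
ee_pos: [443.2, -152.7, 40.2]
eef_rot: [2.231, 2.207, 0.002]
ft_force: [-0.7, 0.7, 6.4]
gripper_width: 0.701
finger_force: 48.5
t 8.95 p [ 443.2 -152.7   40.2] stand [-238.9 -129.5] yangle -0.0109 tilt [ 0.003 -0.001] F [-0.7  0.7  6.4] w 0.7006719727871601 ff 48.54716653120704
```

To row units: -39 mm is -0.78, -30 mm is -0.6, -0.09 rad / 1.5708 = -0.0573.

```bash
echo '[[[0, 0, -0.3, 0, 0, 0], [0, 0, -0.6, 0, 0, 0], [0, 0, -0.6, 0, 0, 0], [0, 0, -0.6, 0, 0, 0], [0, 0, -0.78, 0, 0, 0], [0, 0, 0, 0, 0, -0.0573], [0, 0, 0, 0, 0, -0.0573], [0, 0, 0, 0, 0, -0.0573], [0, 0, 0, 0, 0, 0]]]' > mv.in && python3 nudge.py mv.in
python3 -c "
from w import *
to(*(O+C@[-140,-46]),184)"
```

```text
time: 9.85
ee_pos: [441.6, -152.1, 183.0]
eef_rot: [1.915, 2.489, 0.0]
ft_force: [0.3, 0.4, -2.8]
gripper_width: 0.702
finger_force: 50.1
t 9.85 p [ 441.6 -152.1  183. ] stand [-240.3 -128.6] yangle 0.2592 tilt [ 0.001 -0.   ] F [ 0.3  0.4 -2.8] w 0.7016453003042895 ff 50.08539615548216
tool delta [ 82.5 100.4  -1. ]
```

To row units: 16.7 mm is 0.334, 13.7 mm is 0.274.

```bash
echo '[[[0.274, 0.334, 0, 0, 0, 0], [0.274, 0.334, 0, 0, 0, 0], [0.274, 0.334, 0, 0, 0, 0], [0.274, 0.334, 0, 0, 0, 0], [0.274, 0.334, 0, 0, 0, 0], [0.274, 0.334, -0.02, 0, 0, 0], [0, 0, 0, 0, 0, 0], [0, 0, 0, 0, 0, 0], [0, 0, 0, 0, 0, 0]]]' > mv.in && python3 nudge.py mv.in
python3 -c "
from w import *
import cv2
to(*(O+C@[-140,-46]),184)
a=snapshot('top')['color'][130:255,200:350,::-1];b=snapshot('scene')['color'][120:245,240:390,::-1]
r=lambda a:cv2.resize(a,(540,450)[::1] and (400,333),interpolation=cv2.INTER_CUBIC)
cv2.imwrite('pics/m3.png',np.hstack([r(a),r(b)]))"
```

```text
time: 10.75
ee_pos: [516.8, -47.4, 183.3]
eef_rot: [-1.917, -2.488, 0.001]
ft_force: [0.2, -0.4, -1.3]
gripper_width: 0.7
finger_force: 50.2
t 10.75 p [516.8 -47.4 183.3] stand [-140.9  -46.5] yangle 0.2577 tilt [-0.001 -0.   ] F [ 0.2 -0.4 -1.3] w 0.7004814386509974 ff 50.205709679285064
tool delta [ 0.5  0.9 -0.7]
```

View pics/m3.png

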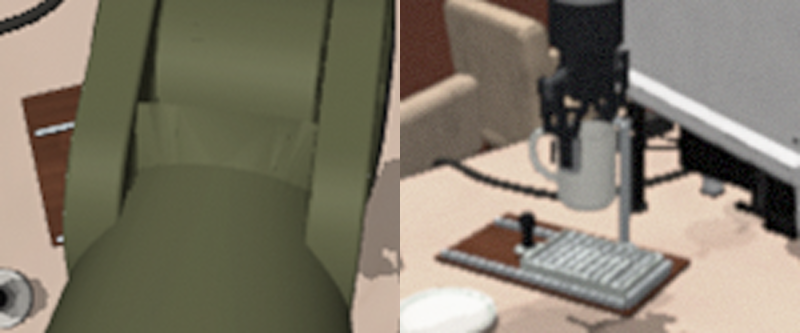

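In the scene view the mug is gripped upright at (590,165) with its handle opening at (545,155), and it hides the hook. I'll check the hook in the wrist camera.

```bash
python3 -c "
from w import *
import cv2
d=snapshot('wrist');T=np.linalg.inv(d['tool_from_camera']);im=d['color'][:,:,::-1].copy()
def pt(q,col):
    c=T[:3,:3]@q+T[:3,3];a=np.arctan2(np.hypot(*c[:2]),c[2]);k=d['fx']*a/np.hypot(*c[:2]);u=(int(k*c[0]+d['cx']),int(k*c[1]+d['cy']));print(u);cv2.circle(im,u,2,col,-1)
for x,y,z in((-98,-6,195),(-98,6,195),(-58,-6,180),(-58,6,180)):
    pt(R.T@(np.r_[O+C@[x,y],z]-p),(0,0,255))
pt(np.array([47,0,-4.]),(0,255,0))
cv2.imwrite('pics/w4.png',cv2.resize(im,(800,500)))"
```

```text
t 10.85 p [516.9 -47.6 183.3] stand [-140.9  -46.7] yangle 0.2575 tilt [-0. -0.] F [-0.8 -0.2 -1.6] w 0.7020765328903013 ff 50.20551998633891
(415, 189)
(417, 163)
(476, 181)
(479, 159)
(321, 170)
```

View pics/w4.png

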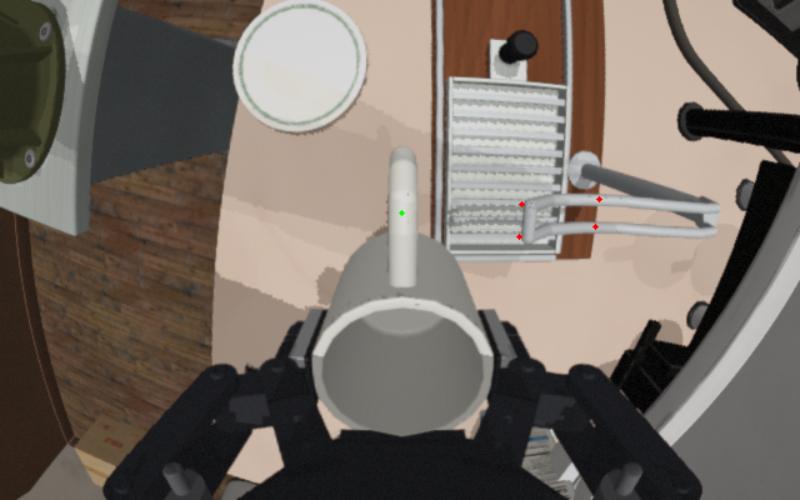

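The wrist view confirms the geometry. The hook tip is at (530,220) with wires at rows 205 and 237, which match the red predictions laterally and lie about 3 mm farther in x. The handle lines up, so I'll insert.

To row units: 8.4 mm is 0.168, 0.5 mm is 0.01.

```bash
echo '[[[0.01, 0.168, 0, 0, 0, 0], [0, 0.168, 0, 0, 0, 0], [0, 0.168, 0, 0, 0, 0], [0, 0.168, 0, 0, 0, 0], [0, 0.168, 0, 0, 0, 0]]]' > mv.in && python3 nudge.py mv.in
python3 -c "
from w import *"
echo '[[[0, 0.168, 0, 0, 0, 0], [0, 0.168, 0, 0, 0, 0], [0, 0.168, 0, 0, 0, 0], [0, 0.168, 0, 0, 0, 0], [0, 0.168, 0, 0, 0, 0], [0, 0, 0, 0, 0, 0], [0, 0, 0, 0, 0, 0]]]' > mv.in && python3 nudge.py mv.in
python3 -c "
from w import *"
```

```text
time: 11.4
ee_pos: [558.7, -35.5, 183.2]
eef_rot: [-1.916, -2.49, 0.0]
ft_force: [-0.7, 0.3, -2.5]
gripper_width: 0.703
finger_force: 50.2
t 11.4 p [558.7 -35.5 183.2] stand [-97.3 -45.7] yangle 0.2591 tilt [-0.  0.] F [-0.7  0.3 -2.5] w 0.7033173283291211 ff 50.20604066317901
time: 12.1
ee_pos: [598.4, -24.9, 183.1]
eef_rot: [-1.916, -2.49, 0.001]
ft_force: [-0.8, 0.6, -2.0]
gripper_width: 0.698
finger_force: 50.2
t 12.1 p [598.4 -24.9 183.1] stand [-56.3 -45.6] yangle 0.2591 tilt [-0.001 -0.   ] F [-0.8  0.6 -2. ] w 0.6982125562692448 ff 50.20700516179204
```

To row units: 6 mm is 0.12, 5 mm is 0.1.

```bash
echo '[[[0, 0, 0.1, 0, 0, 0], [0, 0, 0.12, 0, 0, 0], [0, 0, 0.12, 0, 0, 0], [0, 0, 0.08, 0, 0, 0], [0, 0, 0, 0, 0, 0]]]' > mv.in && python3 nudge.py mv.in
echo '[[[0, 0, 0.03, 0, 0, 0], [0, 0, 0.03, 0, 0, 0], [0, 0, 0, 0, 0, 0]]]' > mv.in && python3 nudge.py mv.in
python3 -c "
from w import *"
```

```text
time: 12.6
ee_pos: [597.7, -25.0, 161.3]
eef_rot: [-1.915, -2.489, 0.002]
ft_force: [-1.1, 0.3, -3.3]
gripper_width: 0.701
finger_force: 50.2
time: 12.9
ee_pos: [598.5, -25.0, 159.2]
eef_rot: [-1.916, -2.49, 0.0]
ft_force: [1.2, -0.4, -2.6]
gripper_width: 0.702
finger_force: 50.2
t 12.9 p [598.5 -25.  159.2] stand [-56.2 -45.7] yangle 0.259 tilt [-0. -0.] F [ 1.2 -0.4 -2.6] w 0.702119224607758 ff 50.2065018878784
```

To row units: 1.5 mm is 0.03.

```bash
echo '[[[0, 0, 0.03, 0, 0, 0], [0, 0, 0, 0, 0, 0]]]' > mv.in && python3 nudge.py mv.in
echo '[[[0, 0, 0.03, 0, 0, 0], [0, 0, 0, 0, 0, 0]]]' > mv.in && python3 nudge.py mv.in
```

```text
time: 13.1
ee_pos: [598.8, -25.0, 158.2]
eef_rot: [1.916, 2.489, 0.001]
ft_force: [-0.1, 0.5, 0.2]
gripper_width: 0.696
finger_force: 50.6
time: 13.3
ee_pos: [598.9, -25.0, 157.4]
eef_rot: [1.915, 2.489, 0.002]
ft_force: [-2.2, -0.4, 5.3]
gripper_width: 0.707
finger_force: 51.3
```

To row units: -30 mm is -0.6, -20 mm is -0.4.

```bash
echo '[[[0, 0, 0, 0, 0, 0], [0, 0, 0, 0, 0, 0], [0, 0, 0, 0, 0, 0], [0, 0, 0, 0, 0, 0], [0, 0, 0, 0, 0, 0], [0, 0, 0, 0, 0, 0], [0, 0, 0, 0, 0, 0], [0, 0, 0, 0, 0, 0], [0, 0, 0, 0, 0, 0], [0, 0, 0, 0, 0, 0]]]' > mv.in && python3 nudge.py mv.in 1.0
echo '[[[0, 0, -0.2, 0, 0, 0], [0, 0, -0.4, 0, 0, 0], [0, 0, -0.6, 0, 0, 0], [0, 0, -0.6, 0, 0, 0], [-0.4, -0.4, -0.6, 0, 0, 0], [-0.4, -0.4, -0.4, 0, 0, 0], [-0.4, -0.6, 0, 0, 0, 0], [-0.4, -0.6, 0, 0, 0, 0], [-0.4, -0.6, 0, 0, 0, 0], [-0.4, -0.6, 0, 0, 0, 0], [0, 0, 0, 0, 0, 0]]]' > mv.in && python3 nudge.py mv.in
echo '[[[0, 0, 0, 0, 0, 0], [0, 0, 0, 0, 0, 0], [0, 0, 0, 0, 0, 0], [0, 0, 0, 0, 0, 0], [0, 0, 0, 0, 0, 0], [0, 0, 0, 0, 0, 0], [0, 0, 0, 0, 0, 0], [0, 0, 0, 0, 0, 0], [0, 0, 0, 0, 0, 0], [0, 0, 0, 0, 0, 0], [0, 0, 0, 0, 0, 0], [0, 0, 0, 0, 0, 0], [0, 0, 0, 0, 0, 0], [0, 0, 0, 0, 0, 0], [0, 0, 0, 0, 0, 0], [0, 0, 0, 0, 0, 0], [0, 0, 0, 0, 0, 0], [0, 0, 0, 0, 0, 0], [0, 0, 0, 0, 0, 0], [0, 0, 0, 0, 0, 0]]]' > mv.in && python3 nudge.py mv.in
python3 -c "
from w import *
import cv2
g=lambda:snapshot('scene')['color'][120:270,210:390,::-1]
a=g();b=snapshot('top')['color'][130:280,180:380,::-1]
r=lambda a:cv2.resize(a,(400,333),interpolation=cv2.INTER_CUBIC)
cv2.imwrite('pics/m5.png',np.hstack([r(a),r(b)]))"
```

```text
time: 14.3
ee_pos: [598.5, -25.0, 156.3]
eef_rot: [1.916, 2.49, 0.0]
ft_force: [0.2, 0.7, -0.0]
gripper_width: 1.0
finger_force: 0.0
time: 15.4
ee_pos: [472.2, -184.3, 297.6]
eef_rot: [1.921, 2.485, -0.002]
ft_force: [0.4, 0.7, 0.4]
gripper_width: 0.999
finger_force: 0.0
time: 17.4
ee_pos: [474.5, -182.0, 296.3]
eef_rot: [1.916, 2.49, -0.0]
ft_force: [-0.3, 0.6, 0.1]
gripper_width: 1.0
finger_force: 0.0
t 17.4 p [ 474.5 -182.   296.3] stand [-216.1 -165.9] yangle 0.259 tilt [ 0. -0.] F [-0.3  0.6  0.1] w 1.0001611937747747 ff 0.0
```

View pics/m5.png

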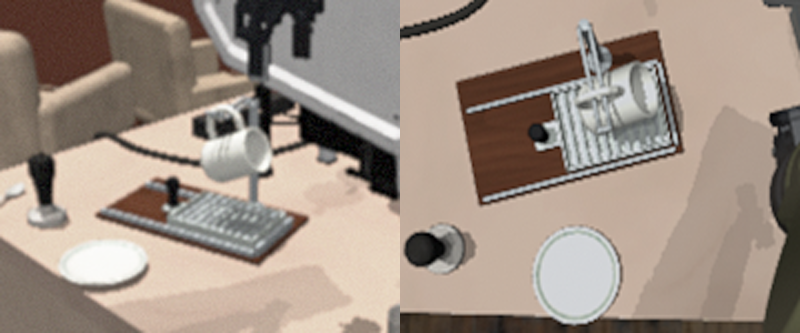

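The mug hangs by its handle on the hook, at (230,140) in the scene crop, over the tray, which is home. The tamper and the rest of the counter look undisturbed. I'll wait for it to stop swinging, check that it is still, then hand in.

```bash
for i in 1 2; do echo '[[[0, 0, 0, 0, 0, 0], [0, 0, 0, 0, 0, 0], [0, 0, 0, 0, 0, 0], [0, 0, 0, 0, 0, 0], [0, 0, 0, 0, 0, 0], [0, 0, 0, 0, 0, 0], [0, 0, 0, 0, 0, 0], [0, 0, 0, 0, 0, 0], [0, 0, 0, 0, 0, 0], [0, 0, 0, 0, 0, 0], [0, 0, 0, 0, 0, 0], [0, 0, 0, 0, 0, 0], [0, 0, 0, 0, 0, 0], [0, 0, 0, 0, 0, 0], [0, 0, 0, 0, 0, 0], [0, 0, 0, 0, 0, 0], [0, 0, 0, 0, 0, 0], [0, 0, 0, 0, 0, 0], [0, 0, 0, 0, 0, 0], [0, 0, 0, 0, 0, 0]]]' > mv.in && python3 nudge.py mv.in >/dev/null; done
python3 -c "
from bench import env, status, snapshot
import numpy as np
f=lambda:snapshot('top')['color'][150:210,250:310].astype(float)
a=[f() for _ in range(6)]
d=[np.abs(x-a[0]).mean() for x in a[1:]];print(d)
if max(d)<1.6*d[0]+.5: print(env.job_done())"
```

```text
[np.float64(0.6138888888888889), np.float64(0.5911111111111111), np.float64(0.602037037037037), np.float64(0.5907407407407408), np.float64(0.5951851851851852)]
the job is handed in; nothing more can be done
None
```

I slid the drip tray home against its stop and hung the mug by its handle on the hook, at rest over the tray. The gripper is clear of everything and the job is handed in; no verdict was shown.

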